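Reset a telescoping chassis cradle to its marked hole

ROBOT

A 6-joint arm with a two-finger parallel gripper is mounted at the origin on the work surface. World frame = base frame: x ahead of the robot, y to its left, z up, the work surface at z = 0. Lengths are in m, angles in rad, forces in N, time in s.
With the tool pointing down it reaches from about 0.375 to 0.9 m from the base axis. Payload 3.1 kg.
Tool frame: the origin (TCP) lies at the very end of the fingers, on their centre line; the grasp point (between the pads) lies 19 mm behind it (tcp_to_grasp is the distance from the TCP to the grasp point, in m); z points along the fingers, y is the direction in which the jaws open and shut (so a half turn about z gives the same grasp; the last joint's range is limited). The gripper opens to 85 mm and grips with 20 to 120 N. Pads are 22 mm wide; open, the fingers measure 114 mm over their backs; the gripper's body (76 mm by 85 mm) begins 54 mm behind the grasp point. The pads swing forward as they close: fully open they stand 13 mm farther back than shut.
Start: joints at [-0.178, 0.527, 1.433, -0, 1.181, -0.178], TCP at [0.625, 0, 0.231] pointing down, gripper open.
Joint ranges: [-3.08, 3.08], [-0.75, 2.2], [0.22, 2.44], [-1.43, 4.57], [0, 2.65], [-2.85, 2.85]. Speed limits (rad/s): [2.79, 2.79, 3.14, 3.14, 3.14, 3.14].

INTERFACE

Orientations are given as a unit quaternion [x, y, z, w].
In Python, from station import sense, snapshot, camera_info, sign_off, tcp_to_grasp gives the robot as it stands.
- The arm moves only by the shell command python3 -m inch 'ROWS' [FORCE]. ROWS is JSON, a list of rows, each a list of 3 entries, a list of its own where there are three numbers: the closure, from -1 (fully open) to 1 (shut), so that 0 is half open, then the shift along the tool's x, y, z normalised to -1 to 1, where 1 is 10 cm, then the turn, a rotation vector about the tool's x, y, z normalised to -1 to 1, where 1 is 360 degrees. In form: [[jaw, [dx, dy, dz], [ax, ay, az]], ...]. A call has 1 to 20 rows; each row is the pose to reach, as a shift and turn from the pose commanded when the call began, along the tool's axes at that moment, turning the shorter way round; what a row does not reach only later rows make up. A row lasts 1/10 s, in which the tool goes at most 50 mm and 8.59 degrees, less where a joint would pass 70% of its speed; a pose out of reach is approached as far as the arm can. A call with a number of a shift or a turn outside -1 to 1 is refused whole. A call with a gripper value outside its range is refused whole. The fingers move at their own pace and stop on an object; FORCE is the grip in N (left out, the last holds). Time passes only in rows, so rows that repeat a pose let the fingers close. It gives the time, the measured TCP pose, the force and the opening at its end, in the units of the state.
- sense(): the state, without advancing time (a new reading comes with each control period).
- snapshot(name): name is "scene" or "side" or "wrist"; returns (picture, depth): 400x640x3 uint8, blue, green, red; 400x640 float32, m along the optical axis (not along the pixel's ray), 0 where there is no reading.
- camera_info(name): a dict with "K" (3x3 intrinsics, pixels), "dist" ([k1, k2, p1, p2, k3] as OpenCV has them; the pictures are not rectified), "origin" and "orientation" of the camera in the world. Camera axes: x right, y down, z forward; pixel columns grow to the right and rows downward; lengths in m; the calibration is good to about 2 mm. A picture is of the moment at which its call begins: read the wrist's pose just before it. camera_info takes no time and is no camera call; for the wrist camera it gives the pose at the moment of the call.
- sign_off(): hands the job in, once; it reports no verdict.
The state is a dict: "t": time; "q": joint angles; "qd": joint speeds; "tau": joint torques, N m; "tcp_pos": TCP position; "tool_rot": TCP orientation; "force": force on the tool from outside, world axes, zero at the start; "ft_torque": the same for the moment, N m; "finger_gap": opening from 0.0 (shut) to 1.0 (fully open).
Only numpy, scipy, OpenCV 4.12 (cv2) and the standard library are available. Lean on these libraries where they do the work, as an engineer would, in place of code of your own. Each camera call takes 0.05 s, during which the arm holds its last target.

TASK

Lengthen the chassis cradle to its marked setting: press the red spring button down flush with the sliding sleeve and push the sleeve's end fence outwards, away from the fixed fence, slowly, until the button pops up through the hole in the yellow plate. Then let go, and press gently back on the outer face of that fence to prove that it is locked, and leave it locked there. Never put more than 20 N on the sleeve or its fence, and leave the other things on the bench where they are.

Things in the scene. Friction and masses are not known exactly. Their poses are not given: they have to be found in the camera images.
- cradle: Cradle fixed to the bench: grey base plate 320 x 90 mm, level steel rail along it. Origin on the bench below the red button's axis; x runs level along the rail, the way the sleeve is pushed outwards; z up. Fixed fence across the rail at x = -134 mm: 70 mm wide, 10 mm thick, top 91 mm above the bench. Outer end block x = 142 to 156 mm, 44 mm high.
- sleeve (a joint): Slide of the sleeve (aluminium tube round the rail, 38 mm wide, 155 long, flat top 46 mm above the bench, top wall 1.5 mm) outwards along the cradle's +x, in m: about 0 at first, locked in its first hole; the marked hole meets the button somewhere from 0.047 to 0.073 (feel for it); end stop 0.095. 1 mm of play either way when locked. Slides with 3 to 7 N; 6 to 12 N to start, wedging the button under.
- fence (a point): Centre of the sliding fence on the sleeve: aluminium plate with blue edges, 10 mm thick along the rail (13 mm over the blue edges), 70 mm wide, 45 mm tall, standing on the sleeve's top, its top 91 mm above the bench. Axes as the cradle's. Its inner face is 11.5 mm outwards of hole_start, its outer face 21.5 mm; the sleeve's top goes on 23 mm beyond that. It can be pushed on either face.
- hole_start (a point): Centre of the 14 mm hole next to the sliding fence, in which the button stands at the start, level with the sleeve's top face. Moves with the sleeve. The marked 14 mm hole is in the middle of a yellow plate (62 x 24 mm, standing 0.5 mm above the sleeve's top) clamped on the sleeve; the hole is 48 to 72 mm from here towards the fixed fence, differently each time.
- snap_top (a point): Top of the red spring button, 12 mm in diameter: straight side and a low conical top 2.5 mm high. It stays in place along the rail and only moves up and down. Standing out fully, its top is 51 mm above the bench, 5 mm above the sleeve.
- snap (a joint): How far the button is pressed down, m: 0 standing out, 0.005 flush with the sleeve's top, about 0.006 under the wall. Spring force 1.6 N out, 3.6 N flush, 4 N under the wall. Pressed less than 4 mm it locks the sleeve firmly. Held down flush (fingertip resting on the sleeve's top over the hole, by the fence), it slides under the hole's edge when the sleeve is pushed outwards.
- hex_key: Bystander: an L-shaped dark steel hex key, 120 mm long and 6 mm thick, lying flat. Origin under the middle of its long side.
- dropper: Bystander: a small bottle with a red label, 32 mm in diameter, 75 mm tall. Origin under its centre.
- board_stack: Bystander: a stack of three green circuit boards on brass pillars, 90 x 90 x 50 mm. Origin under its centre.
- driver: Bystander: a screwdriver with a black handle, 170 mm long, lying flat. Origin under its middle.
- screw_tray: Bystander: a black two-part tray, 100 x 75 x 25 mm. Origin under its centre.
- amber_panel: Bystander: a flat amber panel, 90 x 60 x 6 mm. Origin under its centre.
- chassis: Bystander: a small aluminium frame with two green boards and dark side panels, 105 x 100 x 100 mm. Origin under its centre.

How it is judged:
On the way, in this order (a step that is already met when the one before it is completed fails the run):
1. the button is pressed down at least 3.5 mm with the sleeve still at its first hole (value of joint snap above 0.0035 m and value of joint sleeve below 0.004 m), for 0.05 s.
2. the sleeve is slid out with the button under its wall, between the first and the marked hole (value of joint snap above 0.0052 m and value of joint sleeve between 0.008 and 0.045 m), for 0.02 s.
3. the button has popped up through the marked hole, and the fingers have let go of the sleeve (value of joint snap below 0.001 m and value of joint sleeve between 0.045 and 0.075 m and contact force between the fingers and cradle below 0.3 N), for 0.1 s.
4. the outer face of the sliding fence is pressed back with at least 3 N, and the button holds it (value of joint snap below 0.001 m and value of joint sleeve between 0.045 and 0.075 m and x of the grasp point in the frame of fence above 0.005 m and contact force between the fingers and sleeve above 3 N), for 0.05 s.
At the end, for the whole second after the job is handed in: The button stands out through the hole in the yellow plate (pressed in by less than 1 mm, with the sleeve 45 to 75 mm out, where only that hole can meet it), and nothing of the robot touches the cradle (all of step 3 and contact force between the arm and cradle below 0.3 N).
It fails at once if the fingers press on the sleeve or its fence with more than 20 N (contact force between the fingers and sleeve above 20 N).
It fails at once if the arm presses on any part of the cradle with more than 40 N (contact force between the arm and cradle above 40 N).
It fails at once if a bystander is moved by more than 20 mm (distance of any of hex_key, dropper, board_stack, driver, screw_tray, amber_panel, chassis from where it was at the start of the episode above 0.02 m).
It also fails if it takes over 53 s, if anything falls off the work surface, if the arm or the gripper's body presses on something with over 40 N, if the wrist force passes 120 N, or if a joint passes its speed limit or range.

## Working session

There is one attempt and no reset: what is moved stays moved. The work goes in short steps, Python scripts to look and compute and a shell command to move; the robot and the scene stay as the last step left them, time stands still between calls to the robot, and variables do not carry over. Pictures are saved under pics/ and viewed, and the job is handed in when it is done.

```bash
ls -la; mkdir -p pics; python3 - <<'E'
from station import sense,snapshot,camera_info,tcp_to_grasp
import cv2
print(sense(),tcp_to_grasp)
for n in ["scene","side","wrist"]:
    c=camera_info(n);print(n,c)
    p,d=snapshot(n);cv2.imwrite(f"pics/{n}0.png",p)
    import numpy as np;np.save(f"pics/{n}0.npy",d)
print(sense()['t'])
E
```

```text
total 12
drwxr-xr-x  3 agent agent 4096 Dec  7 14:20 .
drwxr-xr-x 23 root  root  4096 Dec  7 14:20 ..
drwxr-xr-x  2 agent agent 4096 Dec  7 14:20 pics
{'t': 0.0, 'q': array([-1.78522880e-01,  5.28462487e-01,  1.43390501e+00,  2.61755279e-05,
        1.18139099e+00, -1.78476595e-01]), 'qd': array([ 0.00041997, -0.00076535, -0.00055674,  0.00025986, -0.00198318,
        0.00111505]), 'tau': array([ 2.50220628e-04, -4.42344439e+01, -1.78024775e+01, -2.06930472e-04,
        8.36740597e-03,  2.24214921e-05]), 'tcp_pos': array([6.24286423e-01, 1.51225473e-04, 2.30335016e-01]), 'tool_rot': array([ 7.07126253e-01,  7.07086479e-01, -6.07668508e-04, -8.96429901e-04]), 'force': array([-0.99617849,  0.0542986 ,  1.38360007]), 'ft_torque': array([ 0.00063473,  0.04101374, -0.00987892]), 'finger_gap': 0.9994876441758297} 0.0187
scene {'K': array([[380.82637245,   0.        , 316.15765883],
       [  0.        , 380.82637245, 198.01985918],
       [  0.        ,   0.        ,   1.        ]]), 'dist': array([-0.06676801,  0.        ,  0.        ,  0.        ,  0.        ]), 'origin': array([ 1.12785
[... 183 characters left out ...]
        , 420.42404298, 196.72190695],
       [  0.        ,   0.        ,   1.        ]]), 'dist': array([0.02462499, 0.        , 0.        , 0.        , 0.        ]), 'origin': array([0.44128428, 0.93082478, 0.7665385 ]), 'orientation': array([-0.05728443,  0.88836203, -0.45371632,  0.04090118])}
wrist {'K': array([[327.04104268,   0.        , 315.8459765 ],
       [  0.        , 327.04104268, 203.78950106],
       [  0.        ,   0.        ,   1.        ]]), 'dist': array([-0.04411292,  0.        ,  0.        ,  0.        ,  0.        ]), 'origin': array([0.62390075, 0.07594916, 0.37315149]), 'orientation': array([ 9.89205314e-01,  2.41427163e-04, -1.25832639e-03,  1.46530561e-01])}
0.15
```

View pics/scene0.png

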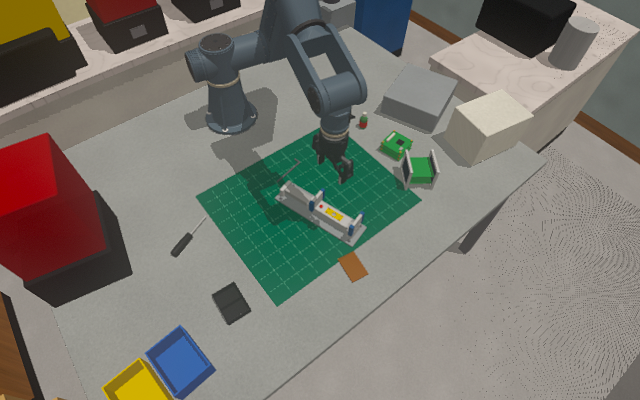

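View pics/side0.png

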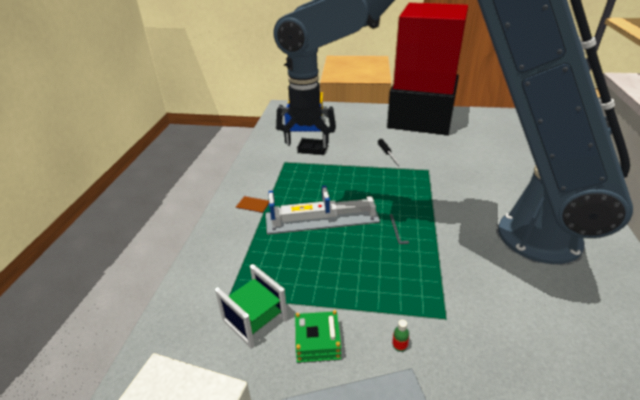

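View pics/wrist0.png

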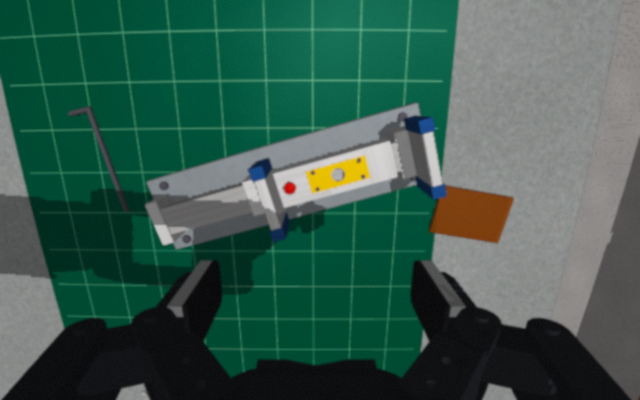

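The wrist view shows the cradle. The red button is at (290,187), with the blue-edged sliding fence at (267,200) to its left. The yellow plate's hole is at (338,174), and the fixed fence is at (427,157). So outwards is image left, towards the robot. Next I measure it.

```bash
cat > h.py <<'E'
import numpy as np,cv2
from scipy.spatial.transform import Rotation as R
from station import sense,snapshot,camera_info
def ray(c,uv):
    n=cv2.undistortPoints(np.array([[uv]],float),c['K'],c['dist'])[0,0]
    return R.from_quat(c['orientation']).as_matrix()@np.array([n[0],n[1],1.])
def at_z(c,uv,z):
    r=ray(c,uv);o=np.array(c['origin']);return o+r*(z-o[2])/r[2]
def at_d(c,uv,d):
    return np.array(c['origin'])+ray(c,uv)*d
def blobs(p,lo,hi,amin=8):
    hsv=cv2.cvtColor(p,cv2.COLOR_BGR2HSV);m=cv2.inRange(hsv,lo,hi)
    n,l,s,ce=cv2.connectedComponentsWithStats(m)
    return [(s[i,4],ce[i].round(1),s[i,:4]) for i in range(1,n) if s[i,4]>=amin]
E
python3 - <<'E'
from h import *
for n in ['wrist','scene','side']:
    p=cv2.imread(f'pics/{n}0.png');d=np.load(f'pics/{n}0.npy');c=camera_info(n)
    print(n)
    for nm,lo,hi,z in [('red',(0,150,120),(6,255,255),.050),('yel',(22,120,130),(34,255,255),.0465),('blue',(105,130,40),(125,255,255),.07)]:
        for b in blobs(p,lo,hi):
            u,v=b[1]; 
            q=at_z(c,b[1],z)
            if .3<q[0]<.9 and abs(q[1])<.25: print(nm,b[0],b[1],q.round(4),at_d(c,b[1],d[int(v),int(u)]).round(4))
p=cv2.imread('pics/wrist0.png')
cv2.imwrite('pics/w0z.png',cv2.resize(p[90:270,130:470],None,fx=2.35,fy=2.35,interpolation=cv2.INTER_CUBIC))
E
```

```text
wrist
red 90 [289.1 187.8] [ 0.596 -0.005  0.05 ] [ 0.596  -0.005   0.0499]
yel 1198 [337.8 174.1] [0.6455 0.0085 0.0465] [0.6459 0.0074 0.0411]
blue 384 [419.4 124.3] [0.7173 0.0595 0.07  ] [0.7107 0.0607 0.0912]
blue 307 [259.7 169.8] [0.5704 0.0174 0.07  ] [0.5742 0.0216 0.0916]
blue 255 [432.3 189.4] [ 0.7352 -0.0014  0.07  ] [0.727  0.0043 0.0923]
blue 194 [280.4 230.6] [ 0.588  -0.0438  0.07  ] [ 0.5907 -0.0351  0.0922]
scene
yel 95 [333.8 213.9] [0.647  0.0056 0.0465] [0.6432 0.0093 0.0384]
side
yel 88 [301.6 207.5] [0.6471 0.0026 0.0465] [ 0.6484 -0.0032  0.042 ]
blue 42 [326.9 204.6] [0.5732 0.012  0.07  ] [0.5718 0.0217 0.0774]
blue 40 [271.9 210.2] [0.7187 0.0539 0.07  ] [0.7166 0.0607 0.0754]
```

View pics/w0z.png

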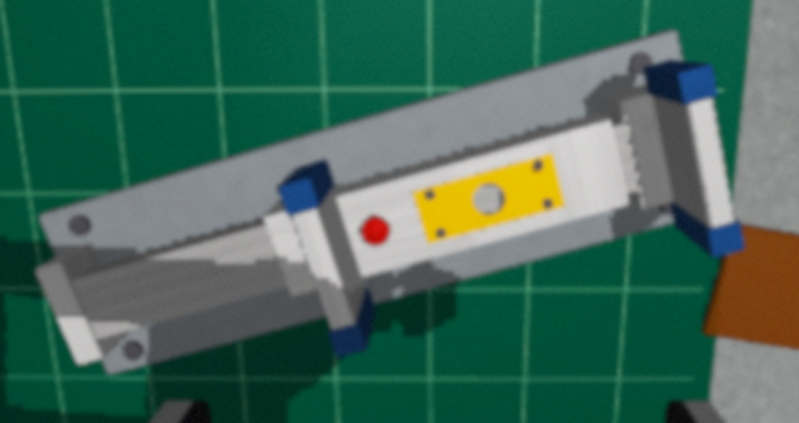

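```bash
python3 -m inch '[[1,[-0.05,-0.29,0.1],[0,0,0.0229]],[1,[-0.05,-0.29,0.2],[0,0,0.0457]],[1,[-0.05,-0.29,0.3],[0,0,0.0686]],[1,[-0.05,-0.29,0.4],[0,0,0.0914]],[1,[-0.05,-0.29,0.5],[0,0,0.1142]],[1,[-0.05,-0.29,0.6],[0,0,0.137]],[1,[-0.05,-0.29,0.7],[0,0,0.16]],[1,[-0.05,-0.29,0.8],[0,0,0.183]],[1,[-0.05,-0.29,0.8],[0,0,0.2056]],[1,[-0.05,-0.29,0.8],[0,0,0.2056]],[1,[-0.05,-0.29,0.8],[0,0,0.2056]],[1,[-0.05,-0.29,0.8],[0,0,0.2056]]]' 40
python3 - <<'E'
from h import *
c=camera_info('wrist');p,d=snapshot('wrist');cv2.imwrite('pics/w1.png',p);np.save('pics/w1.npy',d)
s=sense();print(s['t'],s['tcp_pos'],s['force'],R.from_quat(s['tool_rot']).as_matrix().round(4))
for nm,lo,hi,z in [('red',(0,150,120),(6,255,255),.050),('yel',(22,120,130),(34,255,255),.0465),('blue',(105,130,40),(125,255,255),.091)]:
    for b in blobs(p,lo,hi,20):
        u,v=b[1];print(nm,b,at_z(c,b[1],z).round(4),at_d(c,b[1],d[int(v),int(u)]).round(4))
E
```

```text
t: 1.35
tcp_pos: [0.5961, -0.005, 0.1515]
tool_rot: [0.99, 0.14, 0.0, 0.0]
force: [-0.1, 0.4, 0.2]
finger_gap: 0.001
1.4 [ 0.59613323 -0.00497997  0.15155155] [0.08276837 0.35873848 0.10921806] [[ 9.609e-01  2.769e-01  5.000e-04]
 [ 2.769e-01 -9.609e-01 -1.000e-04]
 [ 5.000e-04  2.000e-04 -1.000e+00]]
red (np.int32(162), array([319.3, 202.9]), array([313, 196,  14,  15], dtype=int32)) [ 0.5966 -0.0056  0.05  ] [ 0.597  -0.0054  0.0513]
yel (np.int32(2265), array([319.9, 134.8]), array([304,  94,  33,  84], dtype=int32)) [0.6467 0.0085 0.0465] [0.6463 0.0084 0.0426]
blue (np.int32(442), array([271.7,  11.3]), array([258,   0,  27,  25], dtype=int32)) [0.7084 0.0551 0.091 ] [0.7101 0.0567 0.0827]
blue (np.int32(458), array([370.6,  11.7]), array([357,   0,  29,  26], dtype=int32)) [0.7235 0.002  0.091 ] [0.726  0.0013 0.0822]
blue (np.int32(541), array([277.2, 235.8]), array([268, 217,  20,  37], dtype=int32)) [0.5785 0.0189 0.091 ] [0.5772 0.0189 0.0881]
blue (np.int32(558), array([362.2, 236. ]), array([351, 217,  22,  38], dtype=int32)) [ 0.5941 -0.0359  0.091 ] [ 0.5934 -0.0364  0.089 ]
```

View pics/w1.png

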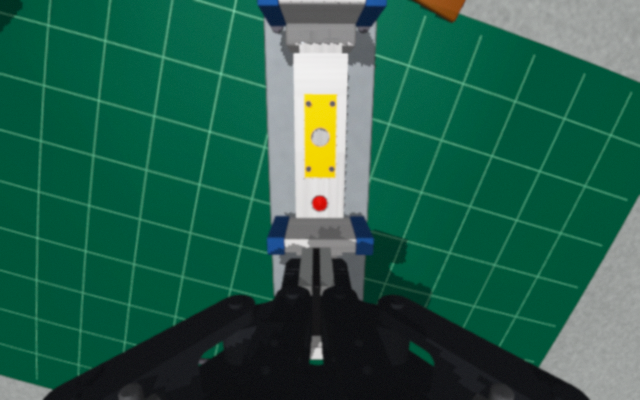

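The fingers now line up with the rail, and the wrist camera is on the inner side. The button is at (319,203), which gives (0.597,-0.0055). The marked hole is at (320,137), about 52 mm inwards. I'm descending biased 2 mm inwards to clear the fence.

```bash
python3 -m inch '[[1,[0.027,0.006,0.1],[0,0,0]],[1,[0.027,0.006,0.3],[0,0,0]],[1,[0.027,0.006,0.5],[0,0,0]],[1,[0.027,0.006,0.7],[0,0,0]],[1,[0.027,0.006,0.85],[0,0,0]],[1,[0.027,0.006,0.93],[0,0,0]],[1,[0.027,0.006,0.97],[0,0,0]],[1,[0.027,0.006,0.97],[0,0,0]],[1,[0.027,0.006,0.97],[0,0,0]]]'
python3 - <<'E'
from h import *
c=camera_info('wrist');p,d=snapshot('wrist');cv2.imwrite('pics/w2.png',p)
s=sense();print(s['t'],s['tcp_pos'],s['force'])
p,d=snapshot('side');cv2.imwrite('pics/s2.png',cv2.resize(p[160:260,240:400],None,fx=5,fy=5,interpolation=cv2.INTER_CUBIC))
E
```

```text
t: 2.3
tcp_pos: [0.5993, -0.0049, 0.0549]
tool_rot: [0.99, 0.139, 0.001, 0.0]
force: [-0.2, 0.8, -1.2]
finger_gap: -0.003
2.35 [ 0.59942537 -0.00490085  0.05513171] [ 0.08037503 -0.08493559  0.05335708]
```

View pics/w2.png

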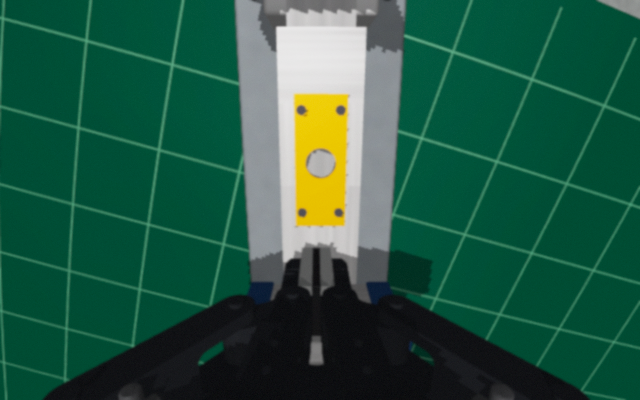

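View pics/s2.png

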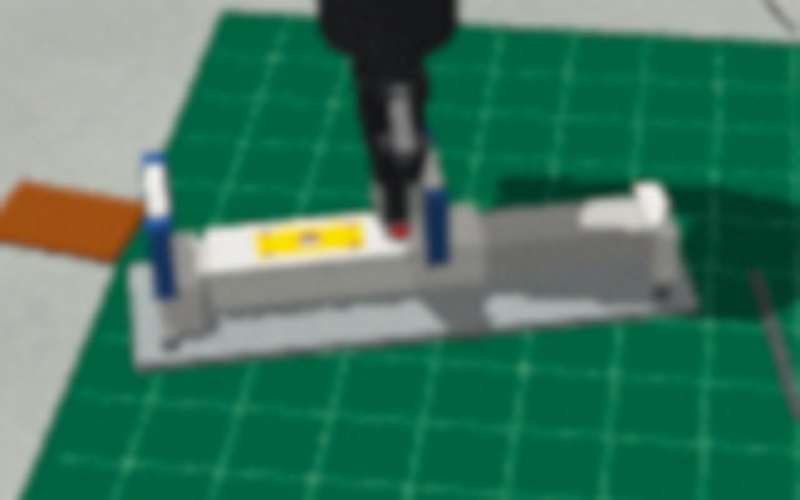

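The finger stands just above the button, next to the fence. Pressing down slowly.

```bash
python3 -m inch '[[1,[0,0,0.02],[0,0,0]],[1,[0,0,0.035],[0,0,0]],[1,[0,0,0.045],[0,0,0]],[1,[0,0,0.055],[0,0,0]],[1,[0,0,0.065],[0,0,0]],[1,[0,0,0.07],[0,0,0]],[1,[0,0,0.07],[0,0,0]],[1,[0,0,0.07],[0,0,0]]]'; python3 -c "
from h import *
s=sense();print(s['tcp_pos'],s['force'])"
python3 -m inch '[[1,[0,0,0.01],[0,0,0]],[1,[0,0,0.015],[0,0,0]],[1,[0,0,0.015],[0,0,0]],[1,[0,0,0.015],[0,0,0]]]'
```

```text
t: 3.2
tcp_pos: [0.599, -0.0048, 0.0475]
tool_rot: [0.99, 0.139, 0.0, 0.0]
force: [-0.4, 0.0, 2.6]
finger_gap: 0.002
[ 0.59896799 -0.00484728  0.04746307] [-0.38681362  0.04694431  2.56167238]
t: 3.6
tcp_pos: [0.599, -0.0048, 0.0461]
tool_rot: [0.99, 0.139, 0.0, 0.0]
force: [-0.7, 0.0, 5.7]
finger_gap: 0.003
```

```bash
python3 -m inch '[[1,[0,0,0],[0,0,0]],[1,[0,0,0],[0,0,0]]]'; python3 -m inch '[[1,[0,0,0.003],[0,0,0]],[1,[0,0,0.003],[0,0,0]]]'
```

```text
t: 3.8
tcp_pos: [0.599, -0.0049, 0.0461]
tool_rot: [0.99, 0.139, 0.0, 0.0]
force: [0.2, 0.4, 4.5]
finger_gap: 0.0
t: 4.0
tcp_pos: [0.599, -0.0049, 0.0461]
tool_rot: [0.99, 0.139, 0.0, 0.0]
force: [0.4, -0.5, 6.9]
finger_gap: 0.002
```

```bash
python3 -m inch '[[1,[-0.005,0,0],[0,0,0]],[1,[-0.01,0,0],[0,0,0]],[1,[-0.015,0,0],[0,0,0]],[1,[-0.02,0,0],[0,0,0]],[1,[-0.02,0,0],[0,0,0]]]'; python3 -m inch '[[1,[-0.005,0,0],[0,0,0]],[1,[-0.01,0,0],[0,0,0]],[1,[-0.01,0,0],[0,0,0]]]';python3 -m inch '[[1,[-0.005,0,0],[0,0,0]],[1,[-0.01,0,0],[0,0,0]],[1,[-0.01,0,0],[0,0,0]]]'
```

```text
t: 4.5
tcp_pos: [0.5984, -0.0053, 0.0461]
tool_rot: [0.99, 0.139, 0.002, 0.0]
force: [3.3, 2.6, 5.8]
finger_gap: -0.003
t: 4.8
tcp_pos: [0.5977, -0.0056, 0.0461]
tool_rot: [0.99, 0.139, 0.002, 0.0]
force: [3.6, 1.9, 5.2]
finger_gap: -0.003
t: 5.1
tcp_pos: [0.5966, -0.0059, 0.0461]
tool_rot: [0.99, 0.139, 0.002, 0.0]
force: [3.7, 1.7, 5.8]
finger_gap: 0.003
```

```bash
for i in 1 2; do python3 -m inch '[[1,[-0.005,0,0],[0,0,0]],[1,[-0.01,0,0],[0,0,0]],[1,[-0.01,0,0],[0,0,0]]]';done; python3 -m inch '[[1,[-0.005,0,0],[0,0,0]],[1,[-0.01,0,0],[0,0,0]],[1,[-0.01,0,0],[0,0,0]]]'
```

```text
t: 5.4
tcp_pos: [0.5956, -0.0062, 0.0461]
tool_rot: [0.99, 0.139, 0.002, 0.0]
force: [3.5, 1.6, 6.4]
finger_gap: -0.003
t: 5.7
tcp_pos: [0.5947, -0.0065, 0.0461]
tool_rot: [0.99, 0.139, 0.002, 0.0]
force: [4.2, 1.6, 5.3]
finger_gap: -0.001
t: 6.0
tcp_pos: [0.594, -0.0067, 0.0461]
tool_rot: [0.99, 0.139, 0.002, 0.0]
force: [4.5, 2.6, 4.1]
finger_gap: 0.0
```

```bash
python3 - <<'E'
from h import *
c=camera_info('wrist');p,d=snapshot('wrist');cv2.imwrite('pics/w3.png',p)
for b in blobs(p,(22,120,130),(34,255,255),20): print(b,at_z(c,b[1],.0465).round(4))
p,d=snapshot('side');cv2.imwrite('pics/s3.png',cv2.resize(p[160:260,240:400],None,fx=5,fy=5,interpolation=cv2.INTER_CUBIC))
E
```

```text
(np.int32(6575), array([320. , 156.7]), array([292,  89,  57, 140], dtype=int32)) [0.644  0.0077 0.0465]
```

View pics/s3.png

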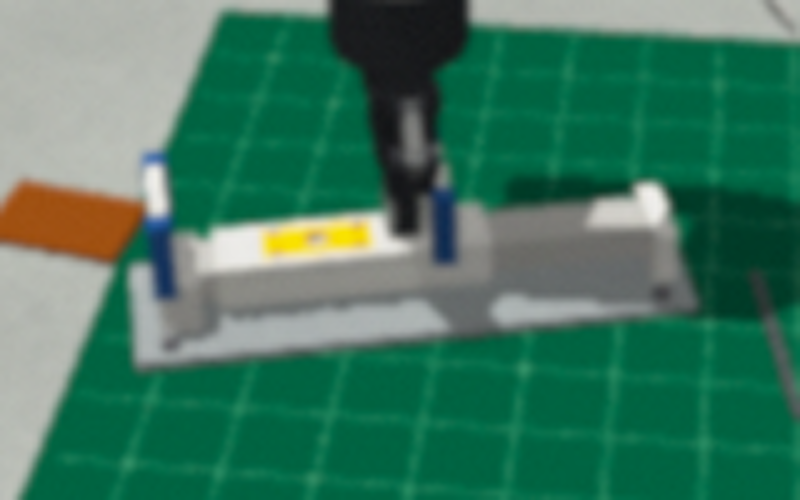

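View pics/w3.png

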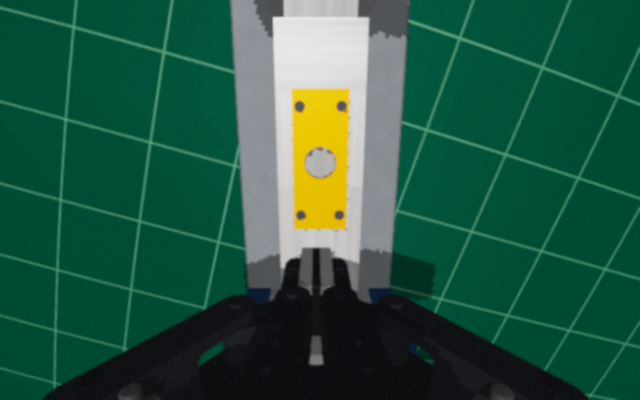

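The sleeve has moved about 3 mm with the button held down. The fence still moves with the finger, so I'm continuing.

```bash
python3 -m inch '[[1,[-0.005,0,0],[0,0,0]],[1,[-0.01,0,0],[0,0,0]],[1,[-0.015,0,0],[0,0,0]],[1,[-0.02,0,0],[0,0,0]],[1,[-0.02,0,0],[0,0,0]]]'; python3 -m inch '[[1,[-0.005,0,0],[0,0,0]],[1,[-0.01,0,0],[0,0,0]],[1,[-0.015,0,0],[0,0,0]],[1,[-0.02,0,0],[0,0,0]]]'
```

```text
t: 6.6
tcp_pos: [0.5927, -0.0071, 0.0461]
tool_rot: [0.99, 0.139, 0.003, 0.0]
force: [5.8, 3.1, 4.1]
finger_gap: -0.004
t: 7.0
tcp_pos: [0.5896, -0.0079, 0.0461]
tool_rot: [0.99, 0.139, 0.002, 0.0]
force: [2.9, 0.8, 5.8]
finger_gap: 0.002
```

```bash
python3 -m inch '[[1,[-0.01,0,0],[0,0,0]],[1,[-0.02,0,0],[0,0,0]],[1,[-0.03,0,0],[0,0,0]],[1,[-0.04,0,0],[0,0,0]],[1,[-0.05,0,0],[0,0,0]],[1,[-0.06,0,0],[0,0,0]]]'; python3 -m inch '[[1,[-0.01,0,-0.003],[0,0,0]],[1,[-0.02,0,-0.003],[0,0,0]],[1,[-0.03,0,-0.003],[0,0,0]],[1,[-0.04,0,-0.003],[0,0,0]],[1,[-0.05,0,-0.003],[0,0,0]],[1,[-0.06,0,-0.003],[0,0,0]],[1,[-0.07,0,-0.003],[0,0,0]],[1,[-0.08,0,-0.003],[0,0,0]]]'; python3 - <<'E'
from h import *
c=camera_info('wrist');p,d=snapshot('wrist');cv2.imwrite('pics/w4.png',p)
for b in blobs(p,(22,120,130),(34,255,255),20): print(b,at_z(c,b[1],.0465).round(4))
E
```

```text
t: 7.6
tcp_pos: [0.5838, -0.0096, 0.0461]
tool_rot: [0.99, 0.139, 0.002, 0.0]
force: [3.5, 2.7, 5.5]
finger_gap: -0.001
t: 8.4
tcp_pos: [0.5754, -0.012, 0.0461]
tool_rot: [0.99, 0.139, 0.001, 0.0]
force: [4.1, 0.9, 6.1]
finger_gap: -0.004
(np.int32(6573), array([320. , 156.7]), array([292,  89,  58, 140], dtype=int32)) [0.6255 0.0025 0.0465]
```

View pics/w4.png

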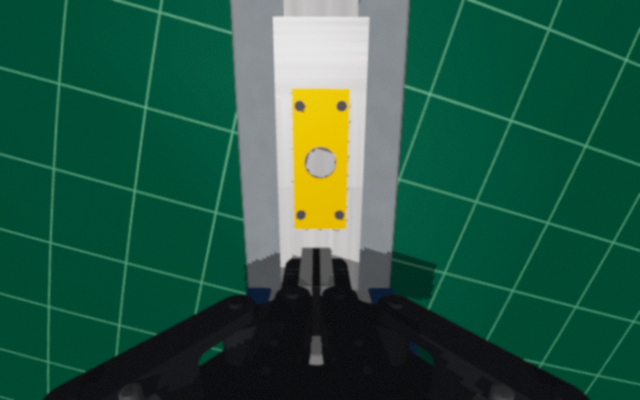

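The sleeve is about 22 mm out and the hole at (320,162) is still empty. Going on to about 44 mm.

```bash
python3 -m inch '[[1,[-0.01,0,0],[0,0,0]],[1,[-0.02,0,0],[0,0,0]],[1,[-0.03,0,0],[0,0,0]],[1,[-0.04,0,0],[0,0,0]],[1,[-0.05,0,0],[0,0,0]],[1,[-0.06,0,0],[0,0,0]],[1,[-0.07,0,0],[0,0,0]],[1,[-0.08,0,0],[0,0,0]],[1,[-0.09,0,0],[0,0,0]],[1,[-0.1,0,0],[0,0,0]],[1,[-0.11,0,0],[0,0,0]],[1,[-0.12,0,0],[0,0,0]],[1,[-0.13,0,0],[0,0,0]],[1,[-0.14,0,0],[0,0,0]],[1,[-0.15,0,0],[0,0,0]],[1,[-0.16,0,0],[0,0,0]],[1,[-0.17,0,0],[0,0,0]],[1,[-0.18,0,0],[0,0,0]],[1,[-0.19,0,0],[0,0,0]],[1,[-0.2,0,0],[0,0,0]]]'; python3 - <<'E'
from h import *
c=camera_info('wrist');p,d=snapshot('wrist');cv2.imwrite('pics/w5.png',p)
for b in blobs(p,(22,120,130),(34,255,255),20): print(b,at_z(c,b[1],.0465).round(4))
E
```

```text
t: 10.45
tcp_pos: [0.5561, -0.0175, 0.0461]
tool_rot: [0.99, 0.139, 0.001, 0.0]
force: [3.9, 1.0, 5.5]
finger_gap: -0.0
(np.int32(6558), array([320. , 156.7]), array([292,  89,  58, 140], dtype=int32)) [ 0.6062 -0.003   0.0465]
```

View pics/w5.png

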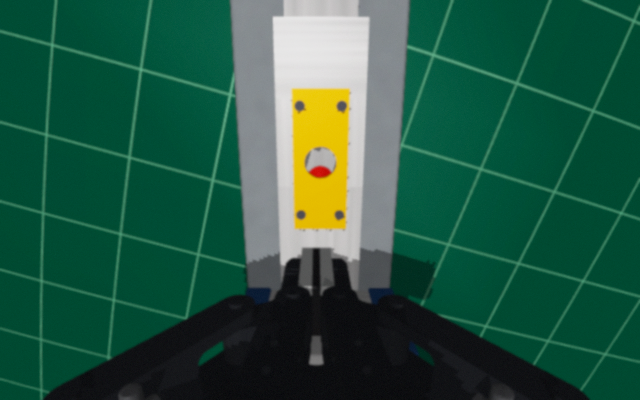

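The red button shows in the lower edge of the hole at (320,172). About 8–9 mm remain, so I'm going slower now.

```bash
python3 -m inch '[[1,[-0.005,0,0],[0,0,0]],[1,[-0.01,0,0],[0,0,0]],[1,[-0.015,0,0],[0,0,0]],[1,[-0.02,0,0],[0,0,0]],[1,[-0.025,0,0],[0,0,0]],[1,[-0.03,0,0],[0,0,0]],[1,[-0.035,0,0],[0,0,0]],[1,[-0.04,0,0],[0,0,0]],[1,[-0.045,0,0],[0,0,0]],[1,[-0.05,0,0],[0,0,0]],[1,[-0.055,0,0],[0,0,0]],[1,[-0.06,0,0],[0,0,0]]]'; python3 - <<'E'
from h import *
c=camera_info('wrist');p,d=snapshot('wrist')
cv2.imwrite('pics/w6.png',cv2.resize(p[80:260,240:400],None,fx=3,fy=3))
for b in blobs(p,(22,120,130),(34,255,255),20): print(b,at_z(c,b[1],.0465).round(4))
E
```

```text
t: 11.7
tcp_pos: [0.55, -0.0192, 0.0461]
tool_rot: [0.99, 0.139, 0.0, 0.0]
force: [3.4, 0.9, 6.3]
finger_gap: 0.0
(np.int32(6552), array([320. , 156.7]), array([292,  89,  58, 140], dtype=int32)) [ 0.6001 -0.0047  0.0465]
```

View pics/w6.png

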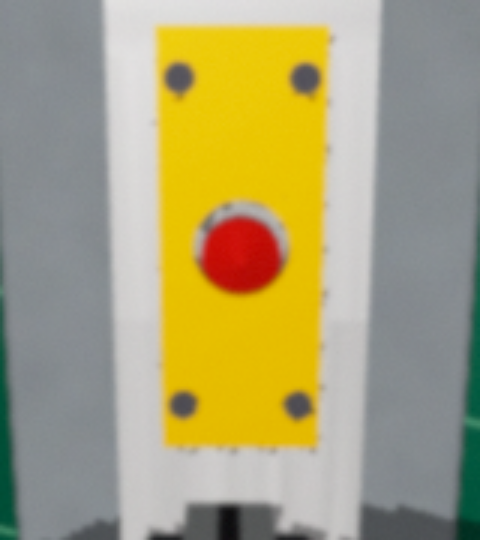

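The button fills most of the hole. Small steps from here, watching the force and the red spot.

```bash
for i in 1 2 3; do :; done; python3 -m inch '[[1,[-0.004,0,0],[0,0,0]],[1,[-0.008,0,0],[0,0,0]],[1,[-0.012,0,0],[0,0,0]]]';python3 - <<'E'
from h import *
c=camera_info('wrist');p,d=snapshot('wrist')
for b in blobs(p,(0,150,90),(6,255,255),20): print(b,d[int(b[1][1]),int(b[1][0])],at_d(c,b[1],d[int(b[1][1]),int(b[1][0])]))
cv2.imwrite('pics/w7.png',cv2.resize(p[80:260,240:400],None,fx=3,fy=3))
E
```

```text
t: 12.05
tcp_pos: [0.5484, -0.0196, 0.046]
tool_rot: [0.99, 0.139, -0.0, 0.0]
force: [1.4, -0.7, 6.3]
finger_gap: -0.003
(np.int32(605), array([320. , 162.5]), array([307, 149,  27,  28], dtype=int32)) 0.13844247 [ 0.59677032 -0.00559204  0.05118756]
```

View pics/w7.png

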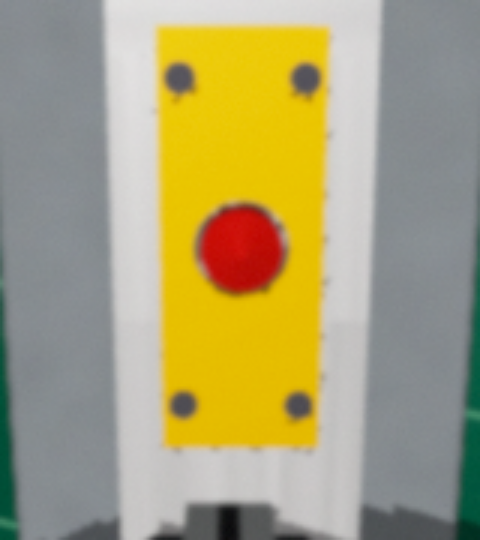

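The button is up: its top measures z = 0.0512 and it is centred in the hole. Lifting off.

```bash
python3 -m inch '[[1,[0,0,-0.02],[0,0,0]],[1,[0.02,0,-0.06],[0,0,0]],[1,[0.02,0,-0.2],[0,0,0]],[1,[0.02,0,-0.4],[0,0,0]],[1,[0.02,0,-0.6],[0,0,0]],[1,[0.02,0,-0.75],[0,0,0]],[1,[0.02,0,-0.75],[0,0,0]],[1,[0.02,0,-0.75],[0,0,0]]]';python3 - <<'E'
from h import *
c=camera_info('wrist');p,d=snapshot('wrist')
s=sense();print(s['t'],s['tcp_pos'],s['force'])
for nm,lo,hi,z in [('red',(0,150,90),(6,255,255),.050),('yel',(22,120,130),(34,255,255),.0465),('blue',(105,130,40),(125,255,255),.091)]:
    for b in blobs(p,lo,hi,20):
        u,v=b[1];print(nm,b,at_z(c,b[1],z).round(4),at_d(c,b[1],d[int(v),int(u)]).round(4))
cv2.imwrite('pics/w8.png',p)
E
```

```text
t: 12.9
tcp_pos: [0.5499, -0.0185, 0.1211]
tool_rot: [0.99, 0.139, -0.0, -0.0]
force: [-0.2, 0.2, -0.8]
finger_gap: -0.001
12.95 [ 0.54953497 -0.01840927  0.12047806] [-1.05180208 -0.80776617  0.1946684 ]
red (np.int32(234), array([319.7, 146.3]), array([311, 138,  18,  17], dtype=int32)) [ 0.596  -0.0058  0.05  ] [ 0.596  -0.0058  0.0504]
yel (np.int32(2892), array([319.8, 144.5]), array([302,  99,  37,  94], dtype=int32)) [ 0.5967 -0.0057  0.0465] [ 0.5971 -0.0055  0.05  ]
blue (np.int32(769), array([271.8, 259.3]), array([261, 236,  24,  46], dtype=int32)) [0.5301 0.0046 0.091 ] [0.5282 0.0046 0.0873]
blue (np.int32(807), array([367.9, 259.8]), array([355, 236,  26,  47], dtype=int32)) [ 0.5453 -0.0494  0.091 ] [ 0.5434 -0.0507  0.0866]
```

View pics/w8.png

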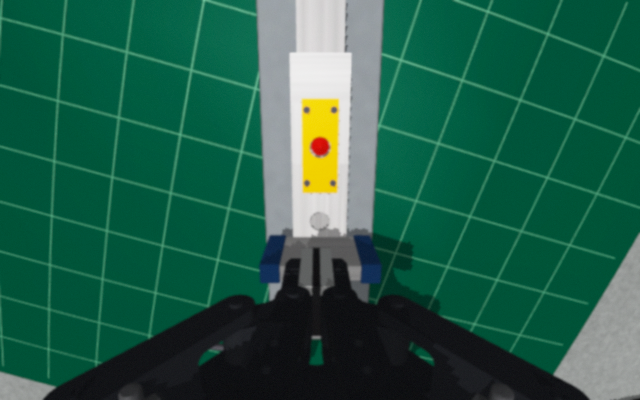

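The button stands at (320,146) in the yellow plate. The old hole at (319,220) and the fence are outwards of it, and the lock looks good. Next I cross over the fence and come down on its outer side.

```bash
python3 -m inch '[[1,[-0.15,0,0],[0,0,0]],[1,[-0.3,0,0],[0,0,0]],[1,[-0.4,0,0],[0,0,0]],[1,[-0.4,0,0],[0,0,0]],[1,[-0.4,0,0.15],[0,0,0]],[1,[-0.4,0,0.3],[0,0,0]],[1,[-0.4,0,0.45],[0,0,0]],[1,[-0.4,0,0.55],[0,0,0]],[1,[-0.4,0,0.62],[0,0,0]],[1,[-0.4,0,0.62],[0,0,0]],[1,[-0.4,0,0.62],[0,0,0]]]';python3 - <<'E'
from h import *
p,d=snapshot('side');cv2.imwrite('pics/s9.png',cv2.resize(p[160:260,240:400],None,fx=5,fy=5,interpolation=cv2.INTER_CUBIC))
s=sense();print(s['t'],s['tcp_pos'],s['force'])
E
```

```text
t: 14.05
tcp_pos: [0.5123, -0.0297, 0.0589]
tool_rot: [0.99, 0.139, 0.0, 0.0]
force: [0.6, 0.8, 0.2]
finger_gap: 0.0
14.1 [ 0.51247361 -0.02971772  0.05916681] [-0.05281432 -0.29817981  0.14985921]
```

View pics/s9.png

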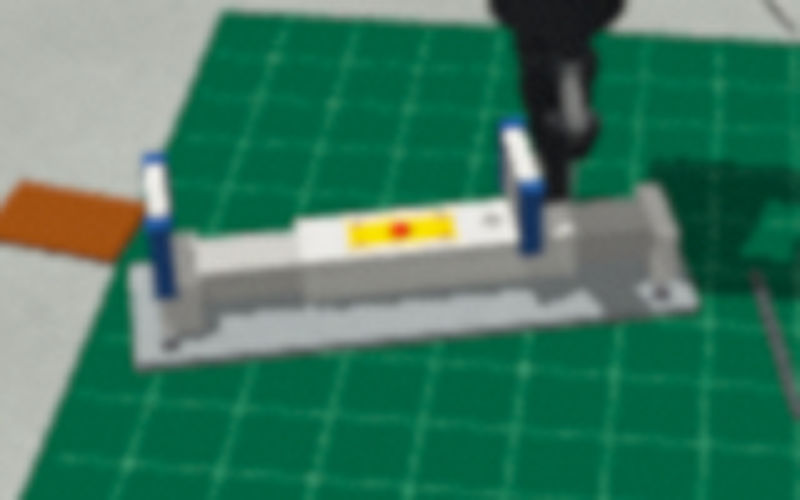

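The finger is outside the fence at about (560,180), clear of it, and the button is still up. Pressing back in small steps.

```bash
python3 -m inch '[[1,[0.01,0,0],[0,0,0]],[1,[0.02,0,0],[0,0,0]],[1,[0.03,0,0],[0,0,0]],[1,[0.035,0,0],[0,0,0]],[1,[0.04,0,0],[0,0,0]],[1,[0.04,0,0],[0,0,0]]]'; python3 -m inch '[[1,[0.005,0,0],[0,0,0]],[1,[0.01,0,0],[0,0,0]],[1,[0.01,0,0],[0,0,0]]]'
```

```text
t: 14.7
tcp_pos: [0.5156, -0.0285, 0.0588]
tool_rot: [0.99, 0.139, -0.0, -0.0]
force: [-1.7, -1.3, 1.2]
finger_gap: -0.003
t: 15.0
tcp_pos: [0.5163, -0.0282, 0.0588]
tool_rot: [0.99, 0.139, -0.001, -0.0]
force: [-2.4, -1.3, 2.6]
finger_gap: -0.0
```

```bash
python3 -m inch '[[1,[0.005,0,0],[0,0,0]],[1,[0.005,0,0],[0,0,0]]]'; python3 -m inch '[[1,[0.005,0,0],[0,0,0]],[1,[0.005,0,0],[0,0,0]]]'
```

```text
t: 15.2
tcp_pos: [0.5166, -0.0282, 0.0588]
tool_rot: [0.99, 0.139, -0.001, -0.0]
force: [-5.5, -2.9, 2.8]
finger_gap: -0.001
t: 15.4
tcp_pos: [0.5167, -0.0281, 0.0588]
tool_rot: [0.99, 0.139, -0.001, -0.0]
force: [-5.2, -2.4, 3.3]
finger_gap: -0.001
```

```bash
python3 -m inch '[[1,[0.005,0,0],[0,0,0]],[1,[0.005,0,0],[0,0,0]]]'
```

```text
t: 15.6
tcp_pos: [0.5168, -0.0281, 0.0587]
tool_rot: [0.99, 0.139, -0.002, -0.0]
force: [-5.8, -4.2, 4.2]
finger_gap: -0.001
```

```bash
python3 -m inch '[[1,[0.005,0,0],[0,0,0]],[1,[0.005,0,0],[0,0,0]]]';  python3 -m inch '[[1,[0.005,0,0],[0,0,0]],[1,[0.005,0,0],[0,0,0]]]'; python3 - <<'E'
from h import *
c=camera_info('wrist');p,d=snapshot('wrist')
s=sense();print(s['t'],s['tcp_pos'],s['force'])
for nm,lo,hi,z in [('red',(0,150,90),(6,255,255),.050),('yel',(22,120,130),(34,255,255),.0465)]:
    for b in blobs(p,lo,hi,20):
        u,v=b[1];print(nm,b,at_z(c,b[1],z).round(4),at_d(c,b[1],d[int(v),int(u)]).round(4))
cv2.imwrite('pics/w10.png',p)
E
```

```text
t: 15.8
tcp_pos: [0.5169, -0.028, 0.0587]
tool_rot: [0.99, 0.139, -0.002, -0.0]
force: [-6.0, -3.8, 4.7]
finger_gap: -0.0
t: 16.0
tcp_pos: [0.517, -0.0279, 0.0587]
tool_rot: [0.99, 0.139, -0.002, -0.0]
force: [-8.1, -6.1, 4.9]
finger_gap: 0.002
16.05 [ 0.51698386 -0.02794025  0.0587262 ] [-8.00491204 -5.858389    4.664852  ]
red (np.int32(535), array([321.6,  85. ]), array([309,  72,  26,  27], dtype=int32)) [ 0.5961 -0.0058  0.05  ] [ 0.5961 -0.0058  0.0505]
yel (np.int32(6618), array([321.8,  75.7]), array([295,   5,  56, 146], dtype=int32)) [ 0.6001 -0.0048  0.0465] [ 0.5999 -0.0048  0.0494]
```

View pics/w10.png

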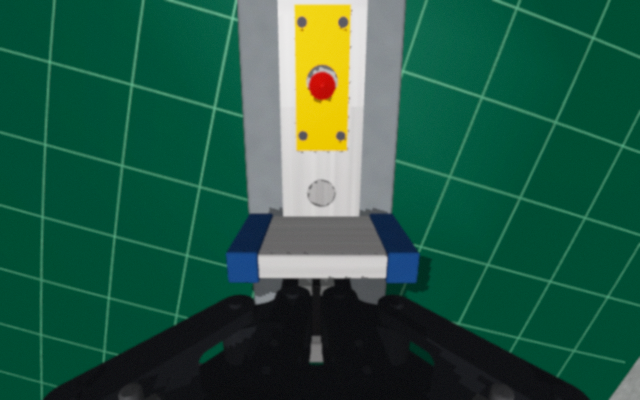

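The fence holds against about 10 N with the button out at (321,85), its top at z ≈ 0.0505. Backing off and lifting clear.

```bash
python3 -m inch '[[1,[-0.02,0,0],[0,0,0]],[1,[-0.06,0,0],[0,0,0]],[1,[-0.09,0,0],[0,0,0]],[1,[-0.09,0,0],[0,0,0]],[1,[-0.09,0,-0.2],[0,0,0]],[1,[-0.09,0,-0.5],[0,0,0]],[1,[-0.09,0,-0.8],[0,0,0]],[1,[-0.09,0,-1],[0,0,0]],[1,[-0.09,0,-1],[0,0,0]],[1,[-0.09,0,-1],[0,0,0]]]';python3 - <<'E'
from h import *
c=camera_info('wrist');p,d=snapshot('wrist');cv2.imwrite('pics/w11.png',p)
s=sense();print(s['t'],s['tcp_pos'],s['force'])
for nm,lo,hi,z in [('red',(0,150,90),(6,255,255),.050),('yel',(22,120,130),(34,255,255),.0465)]:
    for b in blobs(p,lo,hi,20):
        u,v=b[1];print(nm,b,at_z(c,b[1],z).round(4),at_d(c,b[1],d[int(v),int(u)]).round(4))
p,d=snapshot('scene');cv2.imwrite('pics/sc11.png',p)
E
```

```text
t: 17.05
tcp_pos: [0.5108, -0.03, 0.1588]
tool_rot: [0.99, 0.139, 0.001, 0.0]
force: [0.1, 1.3, -0.5]
finger_gap: 0.003
17.1 [ 0.51019703 -0.02986901  0.15812858] [-0.17744679  0.12220422  0.11606544]
red (np.int32(178), array([318.7,  83.8]), array([312,  76,  15,  16], dtype=int32)) [ 0.5961 -0.0057  0.05  ] [ 0.596  -0.0057  0.0514]
yel (np.int32(2337), array([318.9,  80.4]), array([303,  38,  33,  87], dtype=int32)) [ 0.5987 -0.0051  0.0465] [ 0.5984 -0.0051  0.05  ]
```

View pics/w11.png

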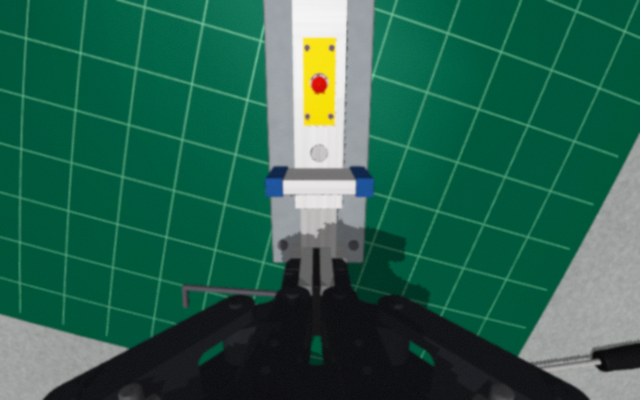

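View pics/sc11.png

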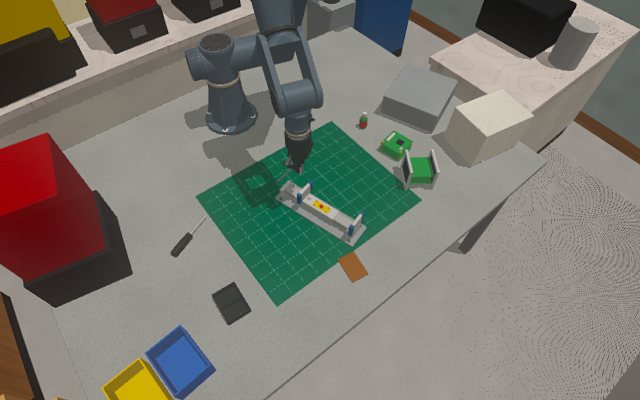

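The button stands out of the yellow plate at (319,84), the tool is clear, and the bystanders are where they were. Handing in.

```bash
python3 -c "
from station import sign_off
print(sign_off())"
```

```text
the job is handed in; nothing more can be done
None
```

The cradle is lengthened and locked at its marked hole, and I handed the job in at about 17 s. No verdict is reported at hand-in.

- **Sliding:** I held the button flush with the closed fingertips, with about 6 N of downward force, and pushed the fence out slowly. It popped up in the yellow plate's hole at about 50 mm. The button's top then measured 0.051 m, against 0.051 m expected.
- **Lock test:** I let go and pressed back on the fence's outer face with up to about 10 N. It gave only a few millimetres as the lock took up the load. The button stayed out.
- **Forces:** No reading on the tool passed about 11 N, against the 20 N limit. I only read the force at the end of each move, so short peaks in between were not seen.
- **Last checks:** After backing off, the button was still out (top at about 0.051 m). The tool was clear, about 68 mm above the fence top, with force near zero. The bystanders looked unmoved in the scene picture.
- **Small disagreement:** The button's position in the hole came out 2 to 4 mm off centre during and after the back-press, where 1 mm of play was stated. I put this down mainly to the camera angle and the 2 mm calibration. Its measured height shows it standing out.

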